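Refit the peeling plate of a washed potato peeler and hold it home

TASK

The bench potato peeler has been washed and goes back together: first push its discharge door shut until it snaps onto its catch. Then take the round peeling plate off the tub it is draining on, lower its keyed shaft into the drive hub at the bottom of the drum, turn the plate until the keys drop into the hub's keyways and push it fully home against the springy seal. Finish still holding the plate and pressing it right down, so that I can do up the locking screw from underneath, and leave everything else on the table where it stands.

Things in the scene. Friction and masses are not known exactly. Their poses are not given: they have to be found in the camera images.
- peeler: Bench potato peeler, stainless steel, fixed. Origin on the table under the axis of its upright drum, z up; -x points out of its front (door, chute), +x to the rear motor housing (x 137 to 247 mm, 240 mm wide, top at 270 mm). Square base 304 mm wide, 150 mm high. The chute reaches out to x = -257 mm, 130 mm wide, all below 170 mm; the door frame to x = -144 mm, top at 279 mm.
- drum_rim (a point): Centre of the open mouth of the drum, 280 mm above the table, on the drum's axis. Inner radius 125 mm, outer 130 mm, no lid; the drum's floor lies 130 mm below.
- discharge_door (a joint): Upright hinged aluminium door of the drum, in rad: 0 = shut on its catch, growing as it swings out (clockwise from above); starts 0.7 to 1.2 and stays where it is left. 130 mm wide, 14 mm thick, height 165 to 261 mm. A spring ball catch pushes back from 0.10 rad (about 5 N at the grip); past 0.05 rad it snaps the door to 0 and keeps it there.
- door_grip (a point): Centre of the flat outer face of the block grip on the door, the place to push: 46 mm wide, 26 mm high, 26 mm off the door, 238 mm above the table. It turns with the door, 100 mm along it from the hinge axis and 33 mm out from the plane of the hinge axis. Its -x axis points out of the door, its y axis from the free edge to the hinge.
- door_hinge (a point): Point on the upright hinge axis of the discharge door, 238 mm above the table, fixed on the peeler with the peeler's axes.
- hub_mouth (a point): Centre of the upper face of the steel drive hub on the drum's axis, 175 mm above the table, 25 mm above the drum floor; hub about 58 mm across. Bore 22.4 mm, 45 mm deep, with two opposite keyways 11 mm wide reaching 18.5 mm from the axis. z up; x runs through the keyways, at any angle in the drum (half a turn is the same). A stiff gear motor holds the hub up to 0.8 N m.
- seal_top (a point): Centre of the springy rubber seal ring round the hub, radius 42 mm, at the height of its upper edge: 8 mm above the hub's face when free. The plate presses it down on going home: 1.6 N per mm, 13 N when home, so that a released plate floats up about 4 mm.
- peel_plate: Round peeling plate, 216 mm diameter, 12 mm thick, gritty grey top, 0.5 to 0.7 kg, lying level across the tub's rim, underside 100 mm above the table. Origin at the centre of its underside, z up. Grip: aluminium block in the middle of the top, 60 mm along x, 24 mm along y, 12 to 52 mm above the origin. Home = underside on the hub's upper face, origin at hub_mouth.
- shaft_tip (a point): Lower end of the steel shaft under the plate, 40 mm below the plate's origin. Shaft 20 mm diameter, its last 8 mm tapering to 12 mm. Two opposite keys along the plate's +x and -x, 8 mm wide, reaching 17 mm from the axis, from the plate's underside 24 mm down: off the keyways the plate stops 24 mm above home; in them it has about 0.1 rad of play.
- tub: Clear plastic square tub, loose, 190 by 190 mm, 100 mm high, walls 5 mm, open on top, empty; origin at the centre of its underside. The peeling plate lies on it.
- brush: Bystander: scrubbing brush lying flat, origin under its middle.
- detergent: Bystander: clear bottle, 68 mm diameter, 200 mm high, origin under its foot.
- jug: Bystander: white plastic measuring jug with handle, 90 mm diameter, 110 mm high, origin under its foot.
- shaker: Bystander: steel shaker, 56 mm diameter, 90 mm high, origin under its foot.
- jar: Bystander: small glass jar, 48 mm diameter, 70 mm high, origin under its foot.
- scraper: Bystander: spatula lying flat, origin under its middle.

How it is judged:
On the way, in this order (a step that is already met when the one before it is completed fails the run):
1. the discharge door is shut and seated on its catch (value of joint discharge_door below 0.03 rad), for 0.2 s.
2. the plate's shaft is keyed into the hub and pressed home (z of peel_plate in the frame of hub_mouth below 0.002 m and horizontal distance between peel_plate and hub_mouth below 0.003 m and angle between the x axis of peel_plate and the x axis of hub_mouth, either way round below 0.17 rad), for 0.2 s.
At the end, for the whole second after the job is handed in: The door is on its catch (below 0.03 rad); the plate is in the hub (within 0.17 rad of the keyways, 3 mm of the axis, 0.05 rad of level), its underside less than 2 mm above the hub, at rest, the fingers on it with over 5 N; bystanders within 30 mm, the tub within 50 mm of their places (all of step 2 and value of joint discharge_door below 0.03 rad and angle between peel_plate's own z axis and vertical below 0.05 rad and linear speed of peel_plate below 0.01 m/s and contact force between the fingers and peel_plate above 5 N); the arm keeps its last pose, push and grip.
It fails at once if a bystander is pushed out of its place by more than 30 mm (distance of any of brush, detergent, jug, shaker, jar, scraper from where it was at the start of the episode above 0.03 m).
It fails at once if the tub is pushed away by more than 50 mm (distance of tub from where it was at the start of the episode above 0.05 m).
It also fails if it takes over 72 s, if anything falls off the work surface, if the arm or the gripper's body presses on something with over 40 N, if the wrist force passes 120 N, or if a joint passes its speed limit or range.

ROBOT

A 7-joint arm with a two-finger parallel gripper is mounted at the origin on the work surface. World frame = base frame: x ahead of the robot, y to its left, z up, the work surface at z = 0. Lengths are in m, angles in rad, forces in N, time in s.
With the tool pointing down it reaches from about 0.4 to 0.85 m from the base axis. Payload 10.4 kg.
Tool frame: the origin (TCP) lies at the centre of the arm's flange, where the gripper is bolted on; the fingertips stand 173 mm ahead of it and the grasp point (between the pads) lies 155 mm ahead of it (manip.nose_length is the distance from the TCP to the fingertips, in m); z points along the fingers, x is the direction in which the jaws open and shut, and the axes are right-handed (so a half turn about z gives the same grasp; the last joint's range is limited). The gripper opens to 85 mm and grips with 20 to 120 N. Pads are 22 mm wide; open, the fingers measure 114 mm over their backs; the gripper's body (76 mm by 85 mm) begins 54 mm behind the grasp point. The pads swing forward as they close: fully open they stand 13 mm farther back than shut.
Start: joints at [1.196, 0.332, -0.065, 1.46, 0.022, 1.35, -0.088], TCP at [0.215, -0.587, 0.405] pointing down, gripper open.
Joint ranges: [-2.6, 2.6], [-0.5, 2.12], [-1.47, 1.34], [0.16, 2.42], [-1.27, 4.41], [0.06, 2.06], [-2.6, 2.6]. Speed limits (rad/s): [2.22, 2.22, 2.79, 2.79, 3.14, 3.14, 3.14].

INTERFACE

Orientations are given as a unit quaternion [x, y, z, w].
In Python, from workcell import status, cams, order, manip gives the robot as it stands.
- The arm moves only by the tool servo_tool, never from a script. Its argument "motion" is a list that holds one entry, the list of rows, each a list of 6 numbers: the shift along the tool's x, y, z in units of 50 mm (1.0 is 50 mm), then the turn, a rotation vector about the tool's x, y, z in units of 5 degrees (1.0 is 5 degrees). In form: [[[x, y, z, ax, ay, az], ...]]. A call has 1 to 12 rows; each row shifts and turns the pose as measured when the row begins, along the tool's axes as they then stand; what a row does not reach is not made up. A row lasts 1/10 s, in which the tool goes at most 50 mm and 8.59 degrees, less where a joint would pass 70% of its speed; a pose out of reach is approached as far as the arm can. A call is refused whole if a number of a shift passes 1 or a number of a turn 1, either way. A call with a gripper value outside its range is refused whole. "jaw" is the closure in counts, from 0 (fully open) to 255 (shut), set as the call begins (left out, the last holds). The fingers move at their own pace and stop on an object; "force" is the grip in N (left out, the last holds). Time passes only in rows, so rows that do not move let the fingers close. It gives the time, the measured TCP pose, the force and the opening at its end, in the units of the state.
- status.get_obs(): the state, without advancing time (a new reading comes with each control period).
- cams.camera(name): name is "scene" or "side" or "wrist"; returns a dict with "color" (420x560x3 uint8, red, green, blue), "vertical_fov" (degrees; the focal length in pixels is half the picture's height over the tangent of half this angle, whatever the lens; pixels are square), "cx", "cy" (the principal point, pixels), "extrinsics" (4x4, takes a point from camera to world coordinates). Camera axes: x right, y down, z forward; pixel columns grow to the right and rows downward; lengths in m; the calibration is good to about 2 mm. A picture is of the moment at which its call begins. There is no depth.
- order.hand_in(): hands the job in, once; it reports no verdict.
The state is a dict: "clock": time; "joint_pos": joint angles; "joint_velocities": joint speeds; "tau": joint torques, N m; "position": TCP position; "ee_rot": TCP orientation; "ft_force": force on the tool from outside, world axes, zero at the start; "torque": the same for the moment, N m; "grip_width": opening from 0.0 (shut) to 1.0 (fully open).
Only numpy, scipy, OpenCV 4.12 (cv2) and the standard library are available. Lean on these libraries where they do the work, as an engineer would, in place of code of your own. Each camera call takes 0.05 s, during which the arm holds its last target.

## Working session

There is one attempt and no reset: what is moved stays moved. The work goes in short steps, Python scripts to look and compute and a tool call to move; the robot and the scene stay as the last step left them, time stands still between calls to the robot, and variables do not carry over. Pictures are saved under pics/ and viewed, and the job is handed in when it is done.

Besides the shell and the picture viewer there is one more tool, called after "Emit:" by a JSON object that holds its "name" and its "arguments", one argument or row to a line. servo_tool: Moves the arm, as the interface text tells. Its arguments: {"type":"object","properties":{"motion":{"type":"array","items":{"type":"array","items":{"type":"array","items":{"type":"number"}}}},"jaw":{"type":"number"},"force":{"type":"number"}},"required":["motion"]}

```bash
ls; mkdir -p pics; python3 - <<'E'
from workcell import status, cams, order, manip
import cv2,numpy as np
o=status.get_obs(); print(o)
for n in ["scene","side","wrist"]:
    c=cams.camera(n); cv2.imwrite(f"pics/{n}0.png",c["color"][:,:,::-1]); print(n,c["vertical_fov"],c["cx"],c["cy"],np.round(c["extrinsics"],4).tolist())
E
```

```text
pics
{'clock': 0.0, 'joint_pos': array([ 1.19641572,  0.33283976, -0.0646873 ,  1.46095985,  0.0215747 ,
        1.34989849, -0.08850697]), 'joint_velocities': array([ 8.99337969e-04, -3.06328162e-04, -7.45733713e-04, -7.79437412e-04,
       -4.47599319e-04, -5.32661437e-05,  8.26048896e-04]), 'tau': array([-9.72427370e-04, -6.25444579e+01,  4.85888659e-02, -3.91603732e+01,
        1.61546742e-02,  1.00421111e-02, -1.69531514e-06]), 'position': array([ 0.21531113, -0.58659405,  0.40392693]), 'ee_rot': array([ 8.19928740e-01, -5.72465164e-01, -5.91545221e-04, -3.84627686e-04]), 'ft_force': array([ 1.34764687,  0.14641956, -0.27516381]), 'torque': array([0.00501864, 0.00443651, 0.02988099]), 'grip_width': 1.0023543359999498}
scene 55.66776804056515 279.64277641990975 203.0793132454089 [[-0.5532, 0.6315, -0.5434, 1.1177], [0.8331, 0.4232, -0.3562, 0.1971], [0.0051, -0.6497, -0.7602, 0.9389], [0.0, 0.0, 0.0, 1.0]]
side 49.38369069327443 279.05961855114407 211.64578212898525 [[-0.9182, -0.3026, 0.2556, 0.2704], [-0.3957, 0.6693, -0.6288, 0.5805], [0.0192, -0.6785, -0.7343, 1.042], [0.0, 0.0, 0.0, 1.0]]
wrist 70.12060176271672 272.50759794952654 213.5162132744484 [[0.3452, -0.8943, -0.2846, 0.2874], [-0.9385, -0.3297, -0.1025, -0.5599], [-0.0022, 0.3024, -0.9532, 0.3725], [0.0, 0.0, 0.0, 1.0]]
```

View pics/scene0.png

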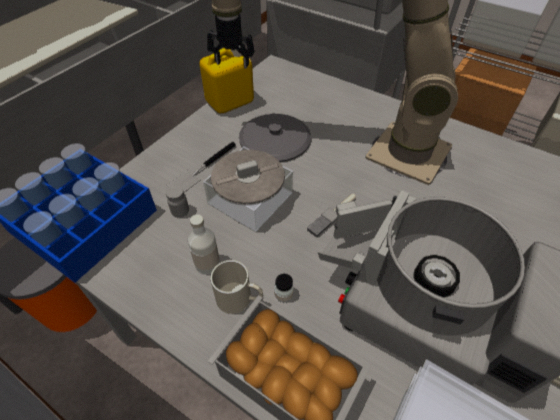

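View pics/side0.png

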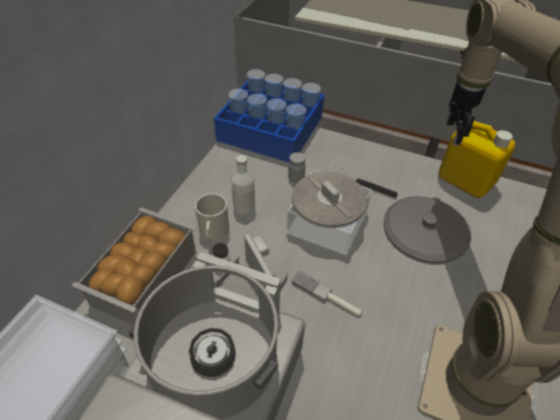

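View pics/wrist0.png

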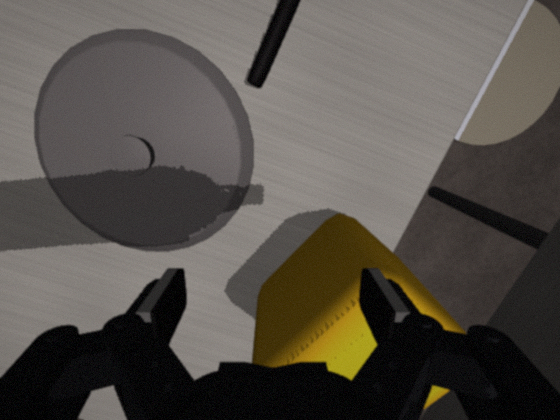

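```bash
python3 - <<'E'
import cv2
a=cv2.imread("pics/scene0.png"); b=cv2.imread("pics/side0.png")
def crop(i,x0,y0,x1,y1,s,n):
    cv2.imwrite(n,cv2.resize(i[y0:y1,x0:x1],None,fx=s,fy=s,interpolation=cv2.INTER_CUBIC))
crop(a,310,180,540,350,3.4,"pics/c1.png")
crop(b,120,200,310,400,3,"pics/c2.png")
crop(a,190,110,350,230,4.5,"pics/c3.png")
crop(b,270,160,400,260,6,"pics/c4.png")
E
```

```text
(no output)
```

View pics/c1.png

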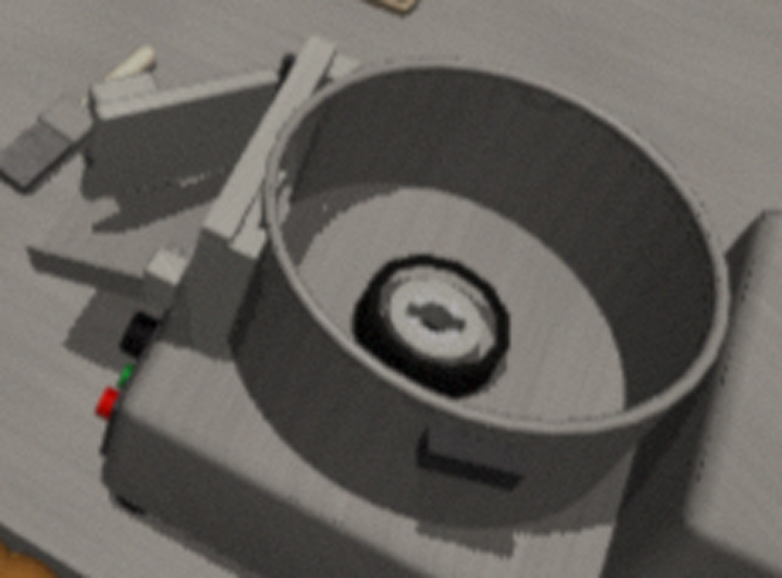

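View pics/c2.png

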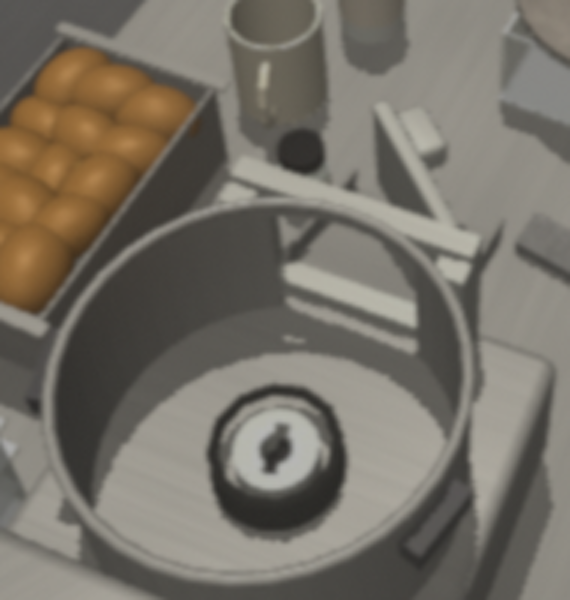

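View pics/c3.png

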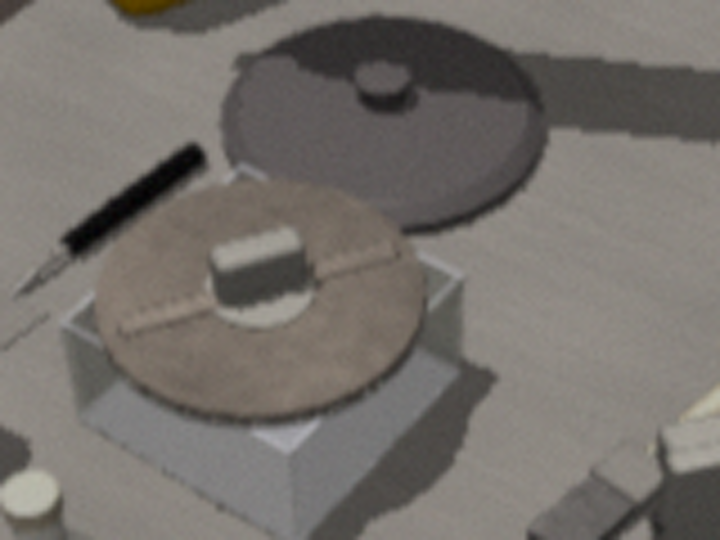

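View pics/c4.png

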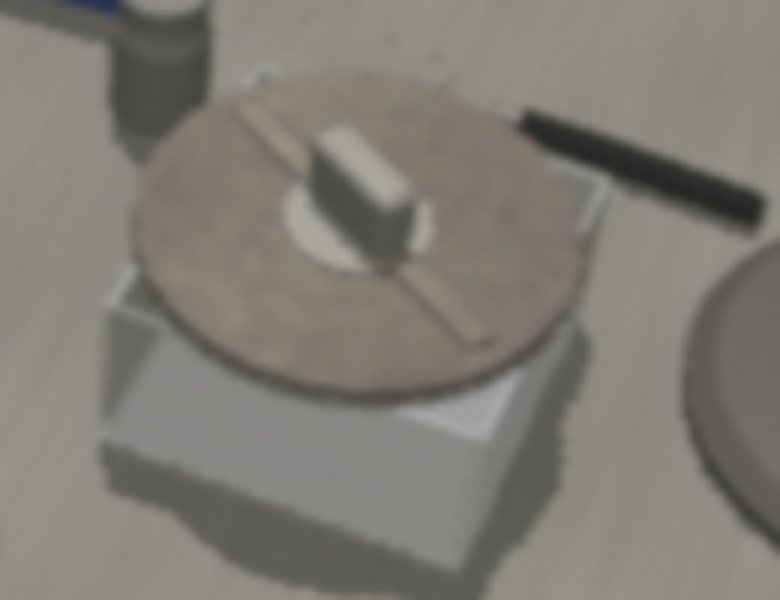

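```bash
cat > h.py <<'E'
import numpy as np, cv2
from scipy.spatial.transform import Rotation as R
from scipy.optimize import least_squares
from workcell import status, cams, order, manip
C={"scene":(55.66776804,279.643,203.079,[[-0.5532,0.6315,-0.5434,1.1177],[0.8331,0.4232,-0.3562,0.1971],[0.0051,-0.6497,-0.7602,0.9389]]),
"side":(49.38369,279.06,211.646,[[-0.9182,-0.3026,0.2556,0.2704],[-0.3957,0.6693,-0.6288,0.5805],[0.0192,-0.6785,-0.7343,1.042]])}
def cast(cam,px,z):
    fov,cx,cy,E=C[cam] if isinstance(cam,str) else cam
    E=np.array(E); f=210/np.tan(np.radians(fov/2)); px=np.atleast_2d(np.array(px,float))
    d=np.c_[(px[:,0]-cx)/f,(px[:,1]-cy)/f,np.ones(len(px))]@E[:3,:3].T
    o=E[:3,3]; return (o+d*((z-o[2])/d[:,2])[:,None])[:,:2]
def proj(cam,P):
    fov,cx,cy,E=C[cam] if isinstance(cam,str) else cam
    E=np.array(E); f=210/np.tan(np.radians(fov/2)); q=(np.atleast_2d(P)-E[:3,3])@E[:3,:3]
    return np.c_[cx+f*q[:,0]/q[:,2],cy+f*q[:,1]/q[:,2]]
def camt(n):
    c=cams.camera(n); return c,(c["vertical_fov"],c["cx"],c["cy"],c["extrinsics"])
def uncrop(p,s,x0,y0): return np.array(p,float)/s+[x0,y0]-0.0
def circ(P):
    s=least_squares(lambda v:np.hypot(P[:,0]-v[0],P[:,1]-v[1])-v[2],[*P.mean(0),.1]); return np.round(s.x,4),np.round(np.abs(s.fun).max(),4)
def tool():
    o=status.get_obs(); return o,o["position"],R.from_quat(o["ee_rot"]).as_matrix()
E
python3 - <<'E'
from h import *
A=lambda p:uncrop(p,3.4,310,180); B=lambda p:uncrop(p,3,120,200)
Cc=lambda p:uncrop(p,4.5,190,110); D=lambda p:uncrop(p,6,270,160)
r1=A([(266,190),(440,68),(600,105),(722,270),(710,340),(590,425),(470,415),(360,355),(290,260)])
r2=B([(48,390),(130,260),(260,202),(390,235),(470,370),(420,500),(240,577),(100,510)])
print("rim",circ(cast("scene",r1,.28)),circ(cast("side",r2,.28)))
for n,p in (("scene",A([(406,312),(466,322)])),("side",B([(268,468),(283,428)]))):
    q=cast(n,p,.175); print("hub",q.mean(0),np.degrees(np.arctan2(*(q[1]-q[0])[::-1])))
for n,p,g in (("scene",Cc([(125,328),(392,250)]),Cc([(212,248),(298,230),(305,250),(217,272)])),("side",D([(245,105),(480,342)]),D([(312,140),(350,125),(415,190),(378,208)]))):
    q=cast(n,p,.113); print("ribs",q.mean(0),np.degrees(np.arctan2(*(q[1]-q[0])[::-1])),"gripc",cast(n,g,.152).mean(0), cast(n,g,.152).tolist())
print("plate",circ(cast("scene",Cc([(97,290),(130,220),(240,178),(350,190),(425,280),(390,350),(270,412),(150,385)]),.112)),
 circ(cast("side",D([(133,215),(230,95),(350,68),(480,95),(583,225),(540,330),(370,398),(220,350)]),.112)))
print("door",cast("scene",A([(93,92),(97,118),(280,75)]),.261),cast("side",B([(380,105),(455,222)]),.261))
print("doorgrip",cast("scene",A([(93,92),(145,75)]),.251),cast("side",B([(405,112),(425,105),(445,148)]),.251))
E
```

```text
rim (array([0.5471, 0.2416, 0.1277]), np.float64(0.0052)) (array([0.5437, 0.2403, 0.1264]), np.float64(0.004))
hub [0.54652913 0.2413794 ] 112.44438916605515
hub [0.54620318 0.24079088] -80.77673968185061
ribs [ 0.48591839 -0.32781242] 146.56051150468508 gripc [ 0.48961344 -0.32473873] [[0.5044565340665248, -0.3498798341690799], [0.46099659803794746, -0.3145547085864971], [0.47330379087582874, -0.30026704310875807], [0.5196968184905754, -0.33425334955281866]]
ribs [ 0.48510187 -0.32919918] 145.95141010572695 gripc [ 0.48512452 -0.32531854] [[0.5127841883504143, -0.33148277919219493], [0.4998296899480086, -0.34863389548572776], [0.4580143244797707, -0.3197131458276872], [0.4698698881152659, -0.30144434870792913]]
plate (array([ 0.4839, -0.3314,  0.1066]), np.float64(0.004)) (array([ 0.4842, -0.3287,  0.1083]), np.float64(0.0042))
door [[ 0.57132616 -0.00741668]
 [ 0.58923181  0.00509313]
 [ 0.48931676  0.08857776]] [[0.57986671 0.00615757]
 [0.48674394 0.07915863]]
doorgrip [[ 0.56326636 -0.0104336 ]
 [ 0.53062163  0.01153294]] [[ 0.5638533  -0.00273953]
 [ 0.55309765 -0.01502733]
 [ 0.52267975  0.01603063]]
```

```bash
python3 - <<'E'
from h import *
A=lambda p:uncrop(p,3.4,310,180); B=lambda p:uncrop(p,3,120,200)
p=cast("scene",A([(310,38),(206,230),(333,42),(232,240)]),.279); q=cast("side",B([(240,160),(480,240),(236,175),(474,255)]),.279)
for u in (p,q):
  print(u.tolist()); 
  for i in (0,2): d=u[i+1]-u[i]; print(np.linalg.norm(d),np.degrees(np.arctan2(d[1],d[0])))
print(cast("scene",[(344,330),(501,399)],.15),cast("side",B([(550,370)]),.15))
# motor housing, top 0.27
a=A([(766,212),(690,512)]); print(cast("scene",a,.27))
# door bottom/top lines
print("doortop",cast("scene",A([(100,103),(278,68),(105,120),(284,82)]),.261), cast("side",B([(376,108),(455,235),(395,104),(460,218)]),.261))
E
```

```text
[[0.4648169776884872, 0.09506498596448072], [0.6424059442577564, 0.10326736001881713], [0.45971835033754493, 0.10905062161880658], [0.6403734501196915, 0.11889947748491422]]
0.1777782888523463 2.644464155424301
0.180923367863769 3.1205308340994433
[[0.6396296319795489, 0.1041023174720947], [0.46067015333460465, 0.09716676305563587], [0.6356081042237546, 0.11653914225394457], [0.45961598222607447, 0.10966873338018507]]
0.1790938215347864 -177.78061920717897
0.17612617500910804 -177.76441330906977
[[0.76565132 0.12663478]
 [0.72214644 0.42843143]] [[0.40214595 0.09822328]]
[[0.43613272 0.37720966]
 [0.65668168 0.38287495]]
doortop [[0.57704977 0.0007944 ]
 [0.48431505 0.08501619]
 [0.58782867 0.01015373]
 [0.49353878 0.09320527]] [[0.58129038 0.00995601]
 [0.48238394 0.08897846]
 [0.5701746  0.00073991]
 [0.48494654 0.0746969 ]]
```

Emit:
{"name": "servo_tool", "arguments": {
  "motion": [
    [[0,0,-0.2,0,0,-1],[0,0,-0.2,0,0,-1],[0,0,-0.2,0,0,-1],[0,0,0,0,0,-1],[0,0,0,0,0,-1],[0,0,0,0,0,-1]]
  ],
  "jaw": 255,
  "force": 40
}}

```text
clock: 0.75
position: [0.2153, -0.5864, 0.4329]
ee_rot: [0.943, -0.332, -0.002, -0.002]
ft_force: [-0.4, -0.8, 0.3]
grip_width: 0.002
```

```bash
cat >> h.py <<'E'
def goto(x,y,z,xang=None):
    o,p,M=tool(); d=np.array([x,y,z])-p; t=M.T@d
    a=np.degrees(np.arctan2(M[1,0],M[0,0]))
    print("t",round(o["clock"],2),"pos",np.round(p,4),"xang",round(a,2),"tilt",np.round(M[:2,2],4),"F",np.round(o["ft_force"],1),"T",np.round(o["torque"],2),"w",round(o["grip_width"],3))
    print("units tool",np.round(t/.05,2),"len",np.linalg.norm(d), "" if xang is None else ("turn z units",round(-((xang-a+180)%360-180)/5,2)))
    # levelling: rotvec in tool frame to bring z to down
    zt=M.T@np.array([0,0,-1.]); print("level units",np.round(np.degrees(np.cross([0,0,1],zt))/5,2), "q",np.round(o["joint_pos"],2))
E
python3 -c "
from h import *
goto(.509,-.035,.42,-41)"
```

```text
t 0.75 pos [ 0.2153 -0.5864  0.4329] xang -38.76 tilt [-0.0024  0.005 ] F [-0.4 -0.8  0.3] T [ 0.02 -0.    0.02] w 0.002
units tool [ -2.32 -12.28   0.3 ] len 0.6248272590704791 ('turn z units', np.float64(0.45))
level units [-0.03  0.06  0.  ] q [ 1.25  0.32 -0.13  1.41  0.04  1.41  0.44]
```

Emit:
{"name": "servo_tool", "arguments": {
  "motion": [
    [[-0.2,-0.9,0,0,0,0],[-0.2,-0.9,0,0,0,0],[-0.2,-0.9,0,0,0,0],[-0.2,-0.9,0,0,0,0],[-0.2,-0.9,0,0,0,0],[-0.2,-0.9,0,0,0,0],[-0.2,-0.9,0,0,0,0],[-0.2,-0.9,0,0,0,0],[-0.2,-0.9,0,0,0,0],[-0.2,-0.9,0,0,0,0],[0,0,0,0,0,0]]
  ]
}}

```text
clock: 1.85
position: [0.4229, -0.1559, 0.431]
ee_rot: [0.943, -0.332, -0.004, -0.002]
ft_force: [-0.5, 0.7, 0.4]
grip_width: 0.002
```

```bash
python3 - <<'E'
from h import *
goto(.505,-.04,.42,-41)
c,k=camt("wrist"); cv2.imwrite("pics/w1.png",c["color"][:,:,::-1]); np.save("w1.npy",np.array([*k[:3],*k[3].ravel()]))
E
```

```text
t 1.85 pos [ 0.4229 -0.1559  0.431 ] xang -38.73 tilt [-0.0057  0.006 ] F [-0.5  0.7  0.4] T [-0.01 -0.03  0.01] w 0.002
units tool [-0.17 -2.84  0.22] len 0.14244446852408088 ('turn z units', np.float64(0.45))
level units [-0.01  0.09  0.  ] q [ 0.82 -0.04 -0.55  1.83 -0.03  1.36 -0.39]
```

View pics/w1.png

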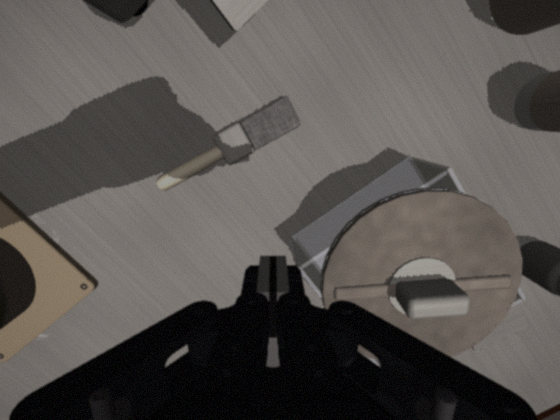

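The wrist view shows the plate at about (425,275) with ribs from (337,294) to (508,281), and the chute corner at (235,25). The fingers are shut and clear of everything. Next I move to just in front of the door grip.

Emit:
{"name": "servo_tool", "arguments": {
  "motion": [
    [[0,-0.7,0.1,0,0,0.4],[0,-0.7,0.1,0,0,0],[0,-0.7,0.1,0,0,0],[0,-0.5,0.1,0,0,0],[0,0,0,0,0,0]]
  ]
}}

```text
clock: 2.4
position: [0.5075, -0.0625, 0.409]
ee_rot: [0.935, -0.355, -0.004, -0.0]
ft_force: [-0.7, 0.8, 0.1]
grip_width: -0.003
```

```bash
python3 - <<'E'
from h import *
goto(.509,-.035,.398,-41)
c,k=camt("wrist"); cv2.imwrite("pics/w2.png",c["color"][:,:,::-1])
w=np.load("w1.npy"); k1=(w[0],w[1],w[2],w[3:].reshape(4,4))
q=cast(k1,[(337,294),(508,281)],.1135);print(q.mean(0),np.degrees(np.arctan2(*(q[1]-q[0])[::-1])))
c,k=camt("scene"); cv2.imwrite("pics/s2.png",cv2.resize(c["color"][150:320,280:460,::-1],None,fx=4,fy=3.5*8/7))
E
```

```text
t 2.4 pos [ 0.5075 -0.0625  0.409 ] xang -41.55 tilt [-0.0078  0.0032] F [-0.7  0.8  0.1] T [-0.02  0.   -0.01] w -0.003
units tool [-0.34 -0.43  0.22] len 0.029626846711947215 ('turn z units', np.float64(-0.11))
level units [ 0.03  0.09 -0.  ] q [ 0.66  0.13 -0.68  1.72  0.08  1.33 -0.76]
[ 0.48586342 -0.33024507] -33.34657439409332
```

View pics/w2.png

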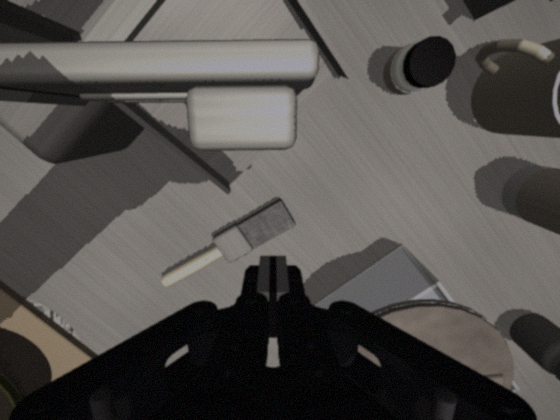

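View pics/s2.png

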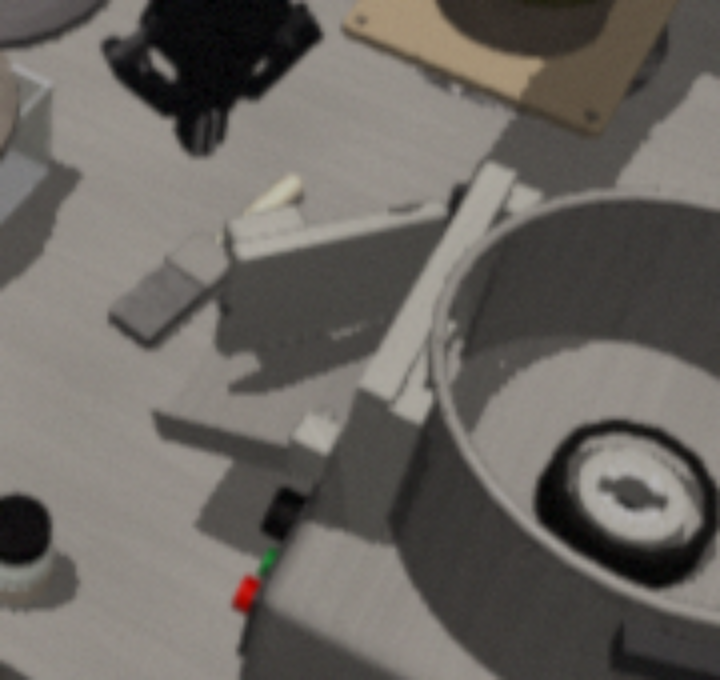

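The wrist view shows the door edge horizontal at rows 40–90 and the grip block at columns 188–296, rows 86–150. The tool is parallel to the door and the block lies a little left of the fingers. I'll cast these points to get positions.

```bash
python3 - <<'E'
from h import *
c,k=camt("wrist")
print(cast(k,[(192,134),(294,134),(242,134),(190,146),(294,146)],.251), "door top edge",cast(k,[(318,80),(0,86),(312,42),(0,42)],.261))
o,p,M=tool(); tip=p+M[:,2]*.173; print(tip, proj(k,tip))
q=cast(k,[(192,134),(294,134)],.251); m=q.mean(0)
f=m-tip[:2]; print("along tool x,y (mm)",1000*(M[:2,:2].T@f))
E
```

```text
[[ 0.52735511  0.01069806]
 [ 0.55862054 -0.01712838]
 [ 0.5427019  -0.00296069]
 [ 0.52322632  0.00791308]
 [ 0.5554987  -0.020792  ]] door top edge [[ 0.577044   -0.0078083 ]
 [ 0.48981824  0.06734439]
 [ 0.58310438  0.00295171]
 [ 0.50219226  0.07527026]]
[ 0.5048775  -0.06521549  0.23681278] [[273.9609827  272.79472218]]
along tool x,y (mm) [-12.90870122 -71.62231977]
```

Emit:
{"name": "servo_tool", "arguments": {
  "motion": [
    [[-0.3,0,0.2,0,0,0],[0,-0.4,0,0,0,0],[0,-0.4,0,0,0,0],[0,-0.2,0,0,0,0],[0,0,0,0,0,0]]
  ]
}}

```text
clock: 3.05
position: [0.5265, -0.0257, 0.4002]
ee_rot: [0.932, -0.363, -0.003, 0.003]
ft_force: [-0.4, 0.9, 0.5]
grip_width: -0.001
```

```bash
python3 - <<'E'
from h import *
goto(.5337,-.0133,.4,-41)
c,k=camt("scene"); cv2.imwrite("pics/s3.png",cv2.resize(c["color"][150:320,280:460,::-1],None,fx=4,fy=4))
E
```

```text
t 3.05 pos [ 0.5265 -0.0257  0.4002] xang -42.56 tilt [-0.0077 -0.004 ] F [-0.4  0.9  0.5] T [-0.03  0.02 -0.04] w -0.001
units tool [-0.06 -0.28  0.  ] len 0.014350644945867427 ('turn z units', np.float64(-0.31))
level units [ 0.09  0.03 -0.  ] q [ 0.59  0.18 -0.7   1.69  0.13  1.32 -0.88]
```

View pics/s3.png

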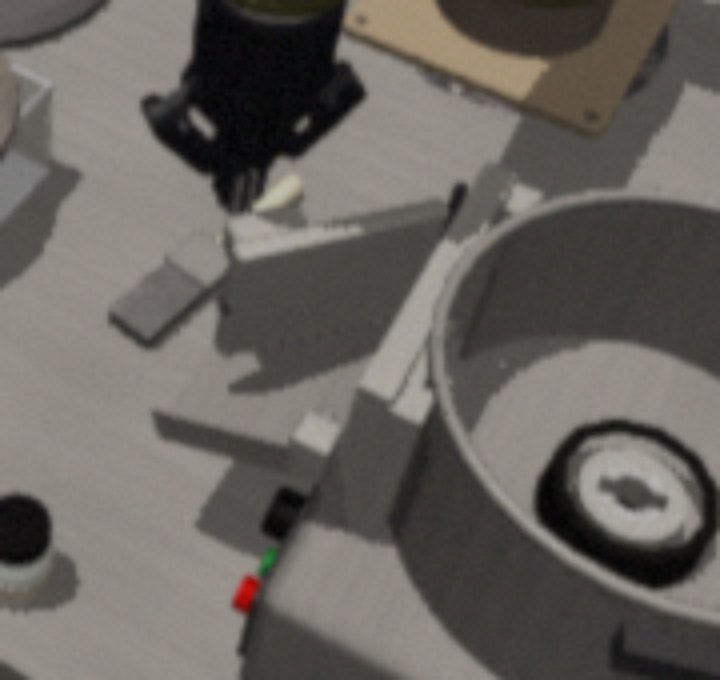

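The fingers hang just in front of the grip block, at crop position (240,190) against the block at (265,225). Now I push along the hinge arc.

Emit:
{"name": "servo_tool", "arguments": {
  "motion": [
    [[0,-0.3,0,0.1,0,-0.3],[0.1,-0.2,0,0,0,-1],[0.1,-0.2,0,0,0,-1],[0.1,-0.2,0,0,0,-1],[0.1,-0.2,0,0,0,-1],[0.1,-0.2,0,0,0,-1]]
  ]
}}

```text
clock: 3.7
position: [0.5846, 0.0113, 0.4001]
ee_rot: [0.991, -0.134, -0.001, 0.001]
ft_force: [-1.8, -1.4, 0.1]
grip_width: 0.003
```

```bash
python3 - <<'E'
from h import *
goto(.590,.0464,.4,2.5)
E
```

```text
t 3.7 pos [0.5846 0.0113 0.4001] xang -15.34 tilt [-0.0023 -0.0008] F [-1.8 -1.4  0.1] T [-0.03  0.16 -0.09] w 0.003
units tool [-0.08 -0.71  0.  ] len 0.03549928036955304 ('turn z units', np.float64(-3.57))
level units [ 0.02  0.02 -0.  ] q [ 0.52  0.34 -0.77  1.55  0.24  1.36 -0.54]
```

Emit:
{"name": "servo_tool", "arguments": {
  "motion": [
    [[-0.1,-0.2,0,0,0,-1],[0,-0.2,0,0,0,-1],[0,-0.2,0,0,0,-1],[0,-0.2,0,0,0,-0.6],[0,-0.2,0,0,0,0],[0,-0.2,0,0,0,0]]
  ]
}}

```text
clock: 4.3
position: [0.5885, 0.0505, 0.4]
ee_rot: [1.0, 0.02, -0.002, 0.018]
ft_force: [-9.9, -30.2, 13.6]
grip_width: -0.003
```

```bash
python3 - <<'E'
from h import *
goto(.590,.0464,.4,2.5)
c,k=camt("scene"); cv2.imwrite("pics/s4.png",cv2.resize(c["color"][150:320,280:460,::-1],None,fx=4,fy=4))
E
```

```text
t 4.3 pos [0.5885 0.0505 0.4   ] xang 2.25 tilt [-0.0039 -0.0355] F [ -9.9 -30.2  13.6] T [-6.06  2.01  0.1 ] w -0.003
units tool [0.03 0.08 0.  ] len 0.0043936087633910745 ('turn z units', np.float64(-0.05))
level units [ 0.4   0.06 -0.  ] q [ 0.48  0.37 -0.82  1.53  0.31  1.38 -0.33]
```

View pics/s4.png

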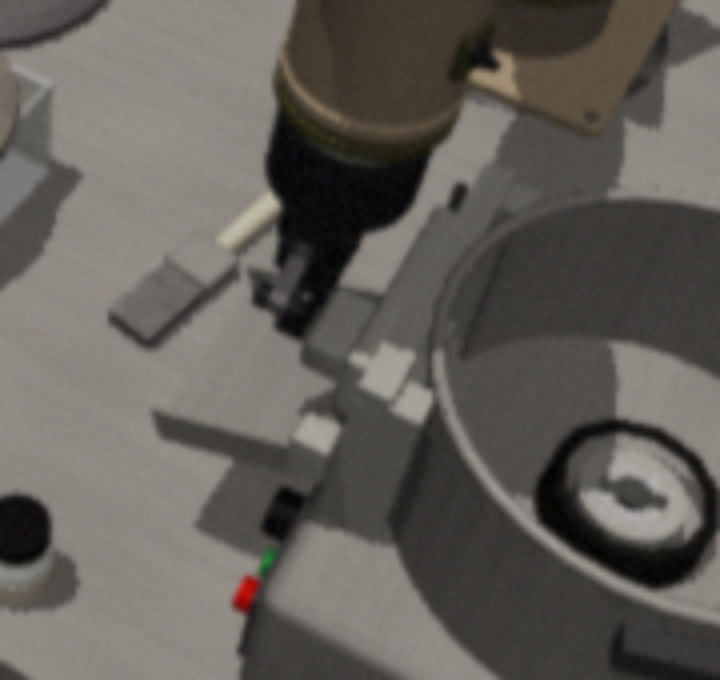

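Emit:
{"name": "servo_tool", "arguments": {
  "motion": [
    [[0,0.4,0,0.4,0,0],[0,0.6,0,0,0,0],[0,0.4,-0.4,0,0,0],[0,0,-1,0,0,0],[0,0,-1,0,0,0],[0,0,-0.8,0,0,0],[0,-1,0,0,0,0],[0,-1,0,0,0,0],[0.6,-1,0,0,0,0],[0.4,-0.6,0,0,0,0],[0,0,0,0,0,0],[0,0,0,0,0,0]]
  ]
}}

```text
clock: 5.55
position: [0.6351, 0.1478, 0.5662]
ee_rot: [1.0, 0.015, -0.002, 0.001]
ft_force: [0.2, -1.2, -0.1]
grip_width: 0.004
```

```bash
python3 - <<'E'
from h import *
goto(.550,.14,.52,2.5)
c,k=camt("wrist"); cv2.imwrite("pics/w5.png",c["color"][:,:,::-1]); np.save("w5.npy",np.array([*k[:3],*k[3].ravel()]))
print(proj(k,[.5463,.241,.175]))
E
```

```text
t 5.55 pos [0.6351 0.1478 0.5662] xang 1.71 tilt [-0.0037 -0.002 ] F [ 0.2 -1.2 -0.1] T [-0.04 -0.02 -0.01] w 0.004
units tool [-1.7   0.1   0.93] len 0.09713660035314874 ('turn z units', np.float64(-0.16))
level units [ 0.02  0.04 -0.  ] q [ 0.21  0.49 -0.84  1.03  0.36  1.76 -0.47]
[[198.1140798  101.07774932]]
```

View pics/w5.png

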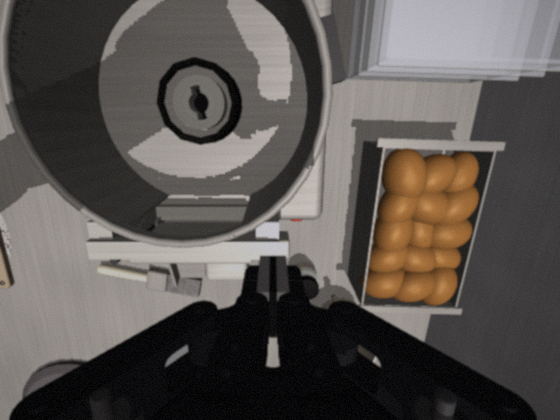

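The door has stayed shut under its frame. The drum, hub (199,100) and near-vertical keyway slot are visible. I'll enlarge the hub.

```bash
python3 - <<'E'
import cv2
a=cv2.imread("pics/w5.png"); cv2.imwrite("pics/w5c.png",cv2.resize(a[50:150,150:250],None,fx=6,fy=6,interpolation=cv2.INTER_CUBIC))
cv2.imwrite("pics/w5d.png",cv2.resize(a[180:290,80:300],None,fx=3.5,fy=3.5,interpolation=cv2.INTER_CUBIC))
E
```

```text
(no output)
```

View pics/w5c.png

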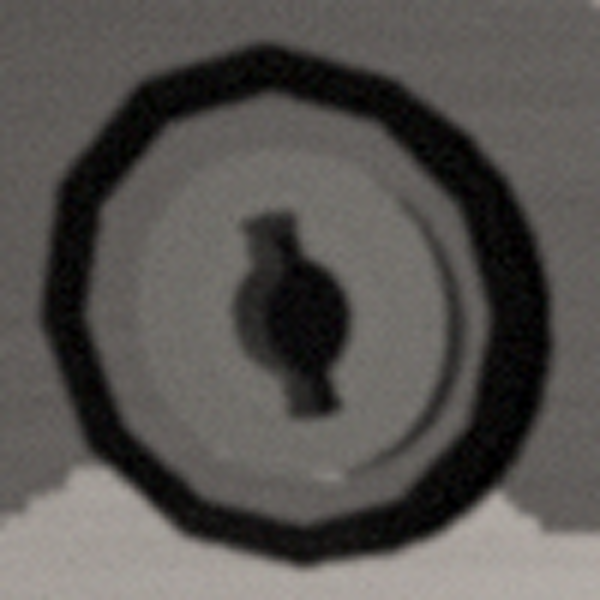

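View pics/w5d.png

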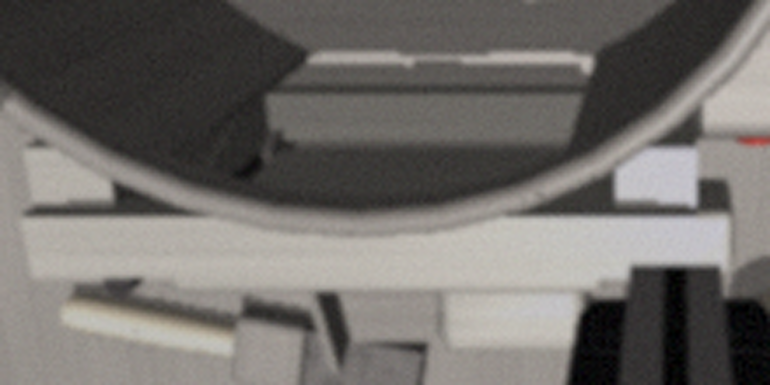

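```bash
python3 - <<'E'
from h import *
w=np.load("w5.npy"); k=(w[0],w[1],w[2],w[3:].reshape(4,4))
q=cast(k,np.array([(271,214),(315,410)])/6+[150,50],.175); print(q,q.mean(0),np.linalg.norm(q[1]-q[0]),np.degrees(np.arctan2(*(q[0]-q[1])[::-1])))
c=np.array([(245,218),(297,210),(340,405),(290,415)])/6+[150,50]; q=cast(k,c,.175)
for i,j in ((3,0),(2,1)): print(np.degrees(np.arctan2(*(q[j]-q[i])[::-1])))
print(q.mean(0))
print("hub",circ(cast(k,np.array([(135,300),(300,150),(400,190),(460,310),(330,478),(200,440)])/6+[150,50],.175)))
goto(.485,-.329,.42,56.3)
E
```

```text
[[0.54374613 0.25697839]
 [0.5504944  0.22258358]] [0.54712026 0.23978099] 0.035050565599696965 101.10044122658735
101.08505660276266
101.11308515968346
[0.54711654 0.23978025]
hub (array([0.548 , 0.239 , 0.0299]), np.float64(0.0009))
t 5.6 pos [0.6349 0.1477 0.566 ] xang 1.7 tilt [-0.004 -0.002] F [-1.4  0.7  0.2] T [ 0.07 -0.    0.03] w -0.003
units tool [-3.27  9.44  2.95] len 0.5206419445029626 ('turn z units', np.float64(-10.92))
level units [ 0.02  0.05 -0.  ] q [ 0.21  0.49 -0.84  1.04  0.36  1.76 -0.47]
```

Emit:
{"name": "servo_tool", "arguments": {
  "motion": [
    [[-0.35,1,0,0,0,0],[-0.35,1,0,0,0,0],[-0.35,1,0,0,0,0],[-0.35,1,0.1,0,0,0],[-0.35,1,0.2,0,0,0],[-0.35,1,0.2,0,0,0],[-0.35,1,0.2,0,0,0],[-0.35,1,0.2,0,0,0],[-0.35,1,0.2,0,0,0],[0,0.5,0,0,0,0],[0,0,0,0,0,0]]
  ],
  "jaw": 0
}}

```text
clock: 6.7
position: [0.4883, -0.3144, 0.5184]
ee_rot: [1.0, 0.004, -0.002, 0.005]
ft_force: [-0.6, -0.6, 0.6]
grip_width: 1.001
```

Emit:
{"name": "servo_tool", "arguments": {
  "motion": [
    [[0,0,0,0,0,-1],[0,0,0,0,0,-1],[0,0,0,0,0,-1],[0,0,0,0,0,-1],[0,0,0,0,0,-1],[0,0,0,0,0,-1],[0,0,0,0,0,-1],[0,0,0,0,0,-1],[0,0,0,0,0,-1],[0,0,0,0,0,-1],[0,0,0,0,0,-0.8],[0,0,0,0,0,0]]
  ]
}}

```text
clock: 7.9
position: [0.4784, -0.3163, 0.5235]
ee_rot: [0.884, 0.468, -0.005, 0.008]
ft_force: [-0.1, 0.2, 0.0]
grip_width: 1.0
```

```bash
python3 - <<'E'
from h import *
goto(.485,-.329,.42,56.3)
c,k=camt("wrist"); cv2.imwrite("pics/w6.png",c["color"][:,:,::-1]); np.save("w6.npy",np.array([*k[:3],*k[3].ravel()]))
c,k=camt("scene"); cv2.imwrite("pics/s6.png",c["color"][:,:,::-1])
E
```

```text
t 7.9 pos [ 0.4784 -0.3163  0.5235] xang 55.81 tilt [-0.0016 -0.019 ] F [-0.1  0.2  0. ] T [-0.02  0.    0.04] w 1.0
units tool [-0.1   0.23  2.07] len 0.1044932185054978 ('turn z units', np.float64(-0.1))
level units [ 0.11  0.19 -0.  ] q [ 1.15  0.27 -0.8   1.37  0.21  1.58  1.34]
```

View pics/w6.png

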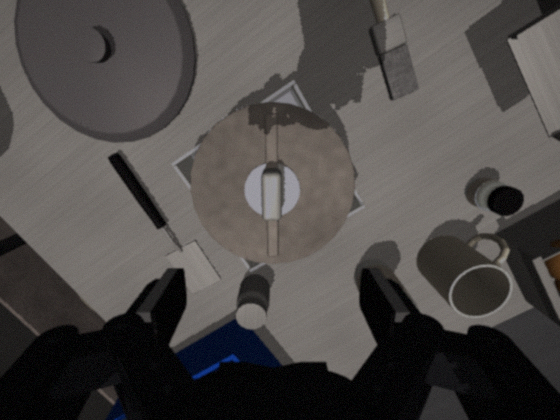

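View pics/s6.png

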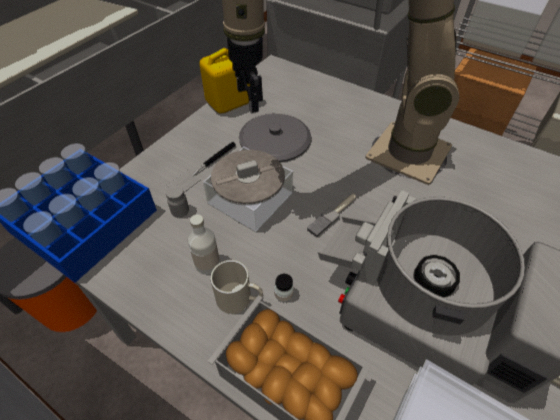

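Wrist view: plate centre near (272,183), ribs (272,108)–(272,254), grip block upright at (272,193), so the jaws are already square across it. The scene view shows the door shut.

```bash
python3 - <<'E'
from h import *
w=np.load("w6.npy"); k=(w[0],w[1],w[2],w[3:].reshape(4,4))
q=cast(k,[(272.5,254),(271.5,108)],.1135); print(q.mean(0),np.degrees(np.arctan2(*(q[0]-q[1])[::-1])))
print(cast(k,[(264,173),(282,173),(264,219),(282,219)],.152).mean(0))
print("rim",circ(cast(k,[(191,185),(210,130),(272,102),(335,132),(354,180),(335,235),(272,262),(215,240)],.112)))
o,p,M=tool(); t=p+M[:,2]*.173; print("tip",t); 
goto(.485,-.3285,.310,56.3)
E
```

```text
[ 0.48195599 -0.32775104] -33.793044611679946
[ 0.48549826 -0.32797692]
rim (array([ 0.485 , -0.33  ,  0.1059]), np.float64(0.0009))
tip [ 0.47831122 -0.31967956  0.35052203]
t 8.0 pos [ 0.4786 -0.3164  0.5235] xang 55.63 tilt [-0.0016 -0.019 ] F [-0.4  0.5 -2.1] T [ 0.   -0.    0.02] w 0.996
units tool [-0.06  0.2   4.27] len 0.21392980280830454 ('turn z units', np.float64(-0.13))
level units [ 0.11  0.19 -0.  ] q [ 1.14  0.27 -0.8   1.37  0.21  1.58  1.33]
```

Emit:
{"name": "servo_tool", "arguments": {
  "motion": [
    [[-0.1,0.25,0,0.1,0.2,-0.1],[0,0,0.8,0,0,0],[0,0,0.8,0,0,0],[0,0,0.8,0,0,0],[0,0,0.8,0,0,0],[0,0,0,0,0,0]]
  ]
}}

```text
clock: 8.6
position: [0.4857, -0.3279, 0.3613]
ee_rot: [0.886, 0.464, 0.002, 0.003]
ft_force: [-0.4, 0.1, 0.0]
grip_width: 1.002
```

```bash
python3 - <<'E'
from h import *
goto(.485,-.3288,.292,56.3)
c,k=camt("wrist"); cv2.imwrite("pics/w7.png",c["color"][:,:,::-1])
E
```

```text
t 8.6 pos [ 0.4857 -0.3279  0.3613] xang 55.32 tilt [ 0.0053 -0.003 ] F [-0.4  0.1  0. ] T [-0.03  0.05 -0.01] w 1.002
units tool [-0.02 -0.01  1.39] len 0.06930487191530514 ('turn z units', np.float64(-0.2))
level units [ 0.07 -0.01  0.  ] q [ 1.14  0.37 -0.78  1.6   0.27  1.28  1.29]
```

View pics/w7.png

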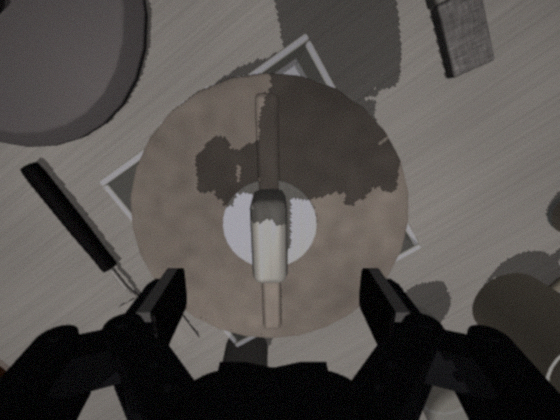

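The block, at (270,240), is midway between the open fingers and square to them. I'll descend and grip.

Emit:
{"name": "servo_tool", "arguments": {
  "motion": [
    [[0,0,0.6,0.1,0,-0.2],[0,0,0.5,0,0,0],[0,0,0.3,0,0,0],[0,0,0,0,0,0]]
  ]
}}

```text
clock: 9.05
position: [0.4899, -0.3299, 0.3033]
ee_rot: [0.883, 0.47, 0.003, 0.006]
ft_force: [0.2, 0.4, -0.2]
grip_width: 0.999
```

```bash
python3 -c "
from h import *
goto(.485,-.3288,.292,56.3)"
```

```text
t 9.05 pos [ 0.4899 -0.3299  0.3033] xang 56.09 tilt [ 0.0114 -0.008 ] F [ 0.2  0.4 -0.2] T [ 0.    0.03 -0.01] w 0.999
units tool [-0.04 -0.1   0.22] len 0.012366464343080134 ('turn z units', np.float64(-0.04))
level units [ 0.16  0.   -0.  ] q [ 1.12  0.43 -0.76  1.65  0.32  1.17  1.26]
```

Emit:
{"name": "servo_tool", "arguments": {
  "motion": [
    [[0,-0.1,0.2,0.2,0,0],[0,0,0,0,0,0]]
  ]
}}

```text
clock: 9.25
position: [0.4865, -0.3275, 0.2959]
ee_rot: [0.883, 0.47, -0.0, -0.0]
ft_force: [-0.3, 0.0, -0.1]
grip_width: 0.998
```

```bash
python3 -c "
from h import *
goto(.485,-.3288,.292,56.3)"
```

```text
t 9.25 pos [ 0.4865 -0.3275  0.2959] xang 56.03 tilt [-0.0012  0.0003] F [-0.3  0.  -0.1] T [0.06 0.01 0.  ] w 0.998
units tool [-0.04 -0.01  0.08] len 0.004381810650056911 ('turn z units', np.float64(-0.05))
level units [-0.01  0.    0.  ] q [ 1.12  0.44 -0.76  1.67  0.32  1.17  1.26]
```

Emit:
{"name": "servo_tool", "arguments": {
  "motion": [
    [[0,0,0.1,0,0,0],[0,0,0,0,0,0],[0,0,0,0,0,0],[0,0,0,0,0,0],[0,0,0,0,0,0],[0,0,0,0,0,0],[0,0,0,0,0,0],[0,0,0,0,0,0]]
  ],
  "jaw": 255,
  "force": 100
}}

```text
clock: 10.05
position: [0.4871, -0.3283, 0.2936]
ee_rot: [0.883, 0.469, -0.0, 0.002]
ft_force: [0.3, -0.6, 1.5]
grip_width: 0.267
```

Emit:
{"name": "servo_tool", "arguments": {
  "motion": [
    [[0,0,-0.2,0,0,0],[0,0,-0.4,0,0,0],[0,0,-0.8,0,0,0],[0,0,-0.8,0,0,0],[0,0,-0.8,0,0,0],[0,0,-0.8,0,0,0],[0,0,-0.8,0,0,0],[0,0,0,0,0,0]]
  ]
}}

```text
clock: 10.85
position: [0.4854, -0.326, 0.5292]
ee_rot: [0.882, 0.471, -0.002, -0.005]
ft_force: [1.0, 1.3, -5.7]
grip_width: 0.265
```

```bash
python3 - <<'E'
from h import *
goto(.547,.24,.5,11)
c,k=camt("side"); cv2.imwrite("pics/d8.png",c["color"][:,:,::-1])
c,k=camt("wrist"); cv2.imwrite("pics/w8.png",c["color"][:,:,::-1]); np.save("w8.npy",np.array([*k[:3],*k[3].ravel()]))
E
```

```text
t 10.85 pos [ 0.4854 -0.326   0.5292] xang 56.19 tilt [-0.0086  0.0076] F [ 1.   1.3 -5.7] T [ 0.01 -0.13  0.04] w 0.265
units tool [10.09 -5.27  0.66] len 0.5701067210179085 ('turn z units', np.float64(9.04))
level units [-0.13 -0.02  0.  ] q [ 1.13  0.3  -0.8   1.32  0.21  1.62  1.34]
```

View pics/d8.png

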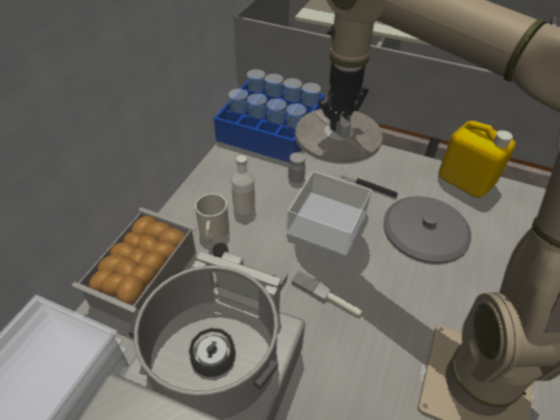

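View pics/w8.png

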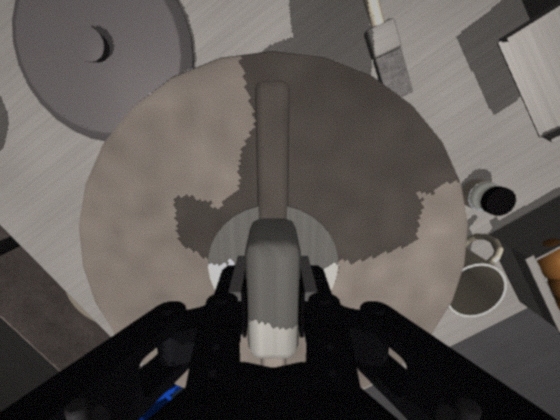

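```bash
python3 - <<'E'
from h import *
w=np.load("w8.npy"); k=(w[0],w[1],w[2],w[3:].reshape(4,4))
o,p,M=tool(); zt=p[2]-.1816
P=cast(k,[(80,225),(110,137),(180,78),(272,52),(370,76),(440,138),(467,225),(455,290),(95,300)],zt); c,e=circ(P); print(c,e,"offset tool",M[:2,:2].T@(c[:2]-p[:2]))
# account tilt: axis point at depth
ax=(p+M[:,2]*.19)[:2]; print("vs tool axis", M[:2,:2].T@(c[:2]-ax))
s=least_squares(lambda v:np.hypot(P[:,0]-v[0],P[:,1]-v[1])-.108,p[:2]); print(s.x,M[:2,:2].T@(s.x-ax),np.abs(s.fun).max())
E
```

```text
[ 0.4837 -0.324   0.1073] 0.001 offset tool [ 0.00124605 -0.00242882]
vs tool axis [0.00101402 0.00105504]
[ 0.48443274 -0.32447679] [0.00102551 0.00192903] 0.0014595125352743626
```

Emit:
{"name": "servo_tool", "arguments": {
  "motion": [
    [[0.2,-0.1,-0.3,0,0,0],[0.5,-0.3,-0.2,-0.1,0,0],[0.8,-0.4,0,0,0,0],[0.8,-0.4,0,0,0,0],[0.8,-0.4,0,0,0,0],[0.8,-0.4,0,0,0,0],[0.8,-0.4,0,0,0,0],[0.8,-0.4,0,0,0,0],[0.8,-0.4,0,0,0,0],[0.8,-0.4,0,0,0,0],[0.5,-0.3,0,0,0,0],[0,0,0,0,0,0]]
  ]
}}

```text
clock: 12.15
position: [0.5302, 0.1212, 0.5443]
ee_rot: [0.881, 0.472, -0.011, -0.014]
ft_force: [-0.4, 0.1, -6.9]
grip_width: 0.265
```

```bash
python3 -c "
from h import *
goto(.547,.24,.54,11)"
```

```text
t 12.15 pos [0.5302 0.1212 0.5443] xang 56.39 tilt [-0.0322  0.0137] F [-0.4  0.1 -6.9] T [0.   0.01 0.01] w 0.265
units tool [ 2.17 -1.03  0.11] len 0.12010290309895888 ('turn z units', np.float64(9.08))
level units [-0.39  0.07  0.  ] q [ 0.56  0.27 -1.06  1.38  0.2   1.65  0.51]
```

Emit:
{"name": "servo_tool", "arguments": {
  "motion": [
    [[0.4,-0.2,-0.1,-0.4,0,0],[0.6,-0.3,0,0,0,0],[0.6,-0.3,0,0,0,0],[0.5,-0.2,0,0,0,0],[0,0,0,0,0,0]]
  ]
}}

```text
clock: 12.65
position: [0.5448, 0.2417, 0.5453]
ee_rot: [0.881, 0.473, -0.008, 0.002]
ft_force: [-0.9, 0.1, -5.3]
grip_width: 0.263
```

Emit:
{"name": "servo_tool", "arguments": {
  "motion": [
    [[0,0,0,0,0,1],[0,0,0,0,0,1],[0,0,0,0,0,1],[0,0,0,0,0,1],[0,0,0,0,0,1],[0,0,0,0,0,1],[0,0,0,0,0,1],[0,0,0,0,0,1],[0,0,0,0,0,1],[0,0,0,0,0,0]]
  ]
}}

```text
clock: 13.65
position: [0.5418, 0.2396, 0.5394]
ee_rot: [0.996, 0.084, -0.016, 0.009]
ft_force: [0.1, 0.5, -6.5]
grip_width: 0.263
```

```bash
python3 - <<'E'
from h import *
goto(.547,.24,.54,11)
c,k=camt("scene"); cv2.imwrite("pics/s9.png",c["color"][:,:,::-1])
c,k=camt("wrist"); cv2.imwrite("pics/w9.png",c["color"][:,:,::-1]); np.save("w9.npy",np.array([*k[:3],*k[3].ravel()]))
E
```

```text
t 13.65 pos [0.5418 0.2396 0.5394] xang 9.66 tilt [-0.0296 -0.0199] F [ 0.1  0.5 -6.5] T [ 0.02 -0.06 -0.03] w 0.263
units tool [ 0.1   0.01 -0.02] len 0.005269307393658645 ('turn z units', np.float64(-0.27))
level units [ 0.17  0.37 -0.  ] q [ 0.17  0.36 -0.91  1.26  0.28  1.68 -0.52]
```

View pics/s9.png

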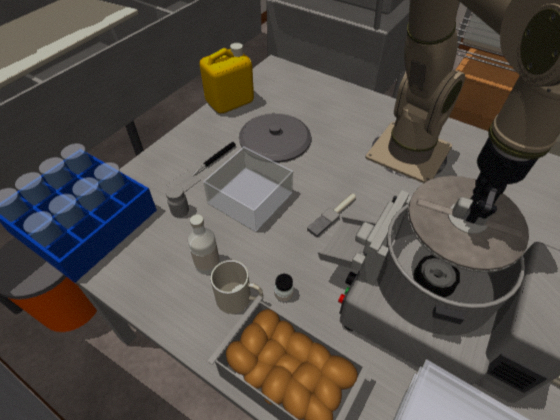

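View pics/w9.png

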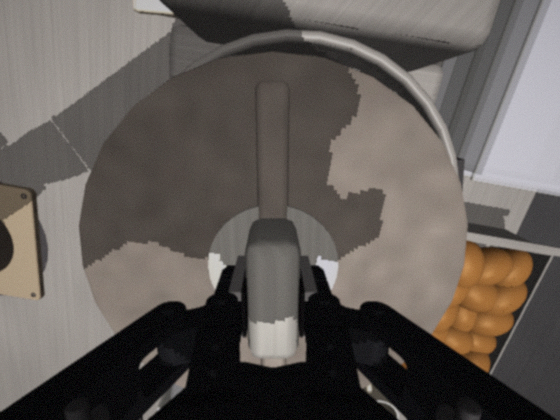

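Emit:
{"name": "servo_tool", "arguments": {
  "motion": [
    [[0.1,0,0,0.2,0.4,-0.3],[0,0,0.3,0,0,0],[0,0,0.3,0,0,0],[0,0,0,0,0,0]]
  ]
}}

```text
clock: 14.15
position: [0.5466, 0.2402, 0.5082]
ee_rot: [0.994, 0.105, 0.001, -0.002]
ft_force: [-0.4, -1.4, -6.2]
grip_width: 0.269
```

```bash
python3 -c "
from h import *
goto(.5467,.2403,.45,11)
o,p,M=tool(); print(p+M@[.001,.001,.2336])"
```

```text
t 14.15 pos [0.5466 0.2402 0.5082] xang 12.03 tilt [0.0016 0.0042] F [-0.4 -1.4 -6.2] T [-0.02  0.07 -0.04] w 0.269
units tool [-0.    0.    1.16] len 0.05815886952305513 ('turn z units', np.float64(0.21))
level units [-0.04 -0.03  0.  ] q [ 0.2   0.36 -0.92  1.33  0.28  1.58 -0.47]
[0.54818008 0.24041898 0.27455975]
```

Emit:
{"name": "servo_tool", "arguments": {
  "motion": [
    [[0,0,0.4,0,0,0.2],[0,0,0.5,0,0,0],[0,0,0.5,0,0,0],[0,0,0.3,0,0,0],[0,0,0,0,0,0]]
  ]
}}

```text
clock: 14.65
position: [0.5469, 0.2404, 0.4237]
ee_rot: [0.995, 0.099, 0.002, -0.002]
ft_force: [-1.4, -0.3, -5.6]
grip_width: 0.26
```

```bash
python3 -c "
from h import *
goto(.5465,.2403,.40,11)
o,p,M=tool(); print(p+M@[.001,.001,.2336])"
```

```text
t 14.65 pos [0.5469 0.2404 0.4237] xang 11.37 tilt [0.0032 0.0047] F [-1.4 -0.3 -5.6] T [-0.03  0.02  0.07] w 0.26
units tool [-0.01  0.    0.47] len 0.023720944910773544 ('turn z units', np.float64(0.07))
level units [-0.05 -0.05  0.  ] q [ 0.21  0.39 -0.9   1.48  0.31  1.42 -0.51]
[0.54884135 0.24067936 0.19012119]
```

Emit:
{"name": "servo_tool", "arguments": {
  "motion": [
    [[0,0,0.1,-0.05,-0.05,0.1],[0,0,0.1,0,0,0],[0,0,0.1,0,0,0],[0,0,0.1,0,0,0],[0,0,0.1,0,0,0],[0,0,0,0,0,0]]
  ]
}}

```text
clock: 15.25
position: [0.5475, 0.2411, 0.4009]
ee_rot: [0.995, 0.095, 0.002, -0.0]
ft_force: [-1.0, -0.5, -7.0]
grip_width: 0.266
```

```bash
python3 -c "
from h import *
goto(.5467,.2403,.39,11)"
```

```text
t 15.25 pos [0.5475 0.2411 0.4009] xang 10.88 tilt [0.0034 0.0008] F [-1.  -0.5 -7. ] T [-0.24  0.35 -0.01] w 0.266
units tool [-0.02  0.01  0.22] len 0.010926976740921107 ('turn z units', np.float64(-0.02))
level units [-0.   -0.04  0.  ] q [ 0.2   0.41 -0.9   1.51  0.32  1.38 -0.53]
```

Emit:
{"name": "servo_tool", "arguments": {
  "motion": [
    [[0,0,0.1,0,0,0],[0,0,0.1,0,0,0],[0,0,0.1,0,0,0],[0,0,0.1,0,0,0],[0,0,0,0,0,0]]
  ]
}}

```text
clock: 15.75
position: [0.5472, 0.2409, 0.3797]
ee_rot: [0.995, 0.095, 0.001, 0.0]
ft_force: [1.0, -4.1, -4.5]
grip_width: 0.262
```

```bash
python3 -c "
from h import *
goto(.5467,.2403,.3686,11)"
```

```text
t 15.75 pos [0.5472 0.2409 0.3797] xang 10.88 tilt [ 0.0025 -0.0003] F [ 1.  -4.1 -4.5] T [1.08 0.59 0.09] w 0.262
units tool [-0.01  0.01  0.22] len 0.011097252645379037 ('turn z units', np.float64(-0.02))
level units [ 0.01 -0.03  0.  ] q [ 0.2   0.42 -0.89  1.54  0.33  1.34 -0.53]
```

Emit:
{"name": "servo_tool", "arguments": {
  "motion": [
    [[0,0.02,0.1,0,0,0],[0,0,0.1,0,0,0],[0,0,0.1,0,0,0],[0,0,0.1,0,0,0]]
  ]
}}

```text
clock: 16.15
position: [0.5469, 0.2413, 0.3682]
ee_rot: [0.995, 0.095, 0.004, 0.001]
ft_force: [-25.2, -18.4, 56.0]
grip_width: 0.266
```

```bash
python3 -c "
from h import *
goto(.5467,.2403,.3686,11)"
```

```text
t 16.15 pos [0.5469 0.2413 0.3682] xang 10.88 tilt [ 0.0073 -0.001 ] F [-25.2 -18.4  56. ] T [-3.94  6.01  0.07] w 0.266
units tool [-0.01  0.02 -0.01] len 0.0011105553793073672 ('turn z units', np.float64(-0.02))
level units [ 0.03 -0.08  0.  ] q [ 0.2   0.43 -0.89  1.55  0.34  1.32 -0.54]
```

Emit:
{"name": "servo_tool", "arguments": {
  "motion": [
    [[-0.01,0,0.04,0,-0.1,0],[-0.01,0,0.05,0,0,0],[0,0,0.05,0,0,0]]
  ]
}}

```text
clock: 16.45
position: [0.5467, 0.2416, 0.3684]
ee_rot: [0.996, 0.094, 0.004, 0.002]
ft_force: [-11.5, -9.9, 21.9]
grip_width: 0.265
```

```bash
python3 - <<'E'
from h import *
goto(.5467,.2403,.3686,11)
c,k=camt("wrist"); cv2.imwrite("pics/w10.png",c["color"][:,:,::-1]); np.save("w10.npy",np.array([*k[:3],*k[3].ravel()]))
c,k=camt("side"); cv2.imwrite("pics/d10.png",c["color"][:,:,::-1])
c,k=camt("scene"); cv2.imwrite("pics/s10.png",c["color"][:,:,::-1])
goto(.5467,.2403,.3686,11)
E
```

```text
t 16.45 pos [0.5467 0.2416 0.3684] xang 10.79 tilt [ 0.0078 -0.0024] F [-11.5  -9.9  21.9] T [-1.36  3.41  0.04] w 0.265
units tool [-0.    0.03 -0.  ] len 0.0013161125630249302 ('turn z units', np.float64(-0.04))
level units [ 0.04 -0.08  0.  ] q [ 0.19  0.43 -0.89  1.55  0.34  1.32 -0.55]
t 16.6 pos [0.5467 0.2416 0.3684] xang 10.79 tilt [ 0.0078 -0.0025] F [-8.7 -7.6 15.6] T [-1.51  2.46  0.08] w 0.261
units tool [-0.    0.02 -0.  ] len 0.0012793101842251287 ('turn z units', np.float64(-0.04))
level units [ 0.04 -0.08  0.  ] q [ 0.19  0.43 -0.89  1.55  0.34  1.32 -0.54]
```

View pics/d10.png

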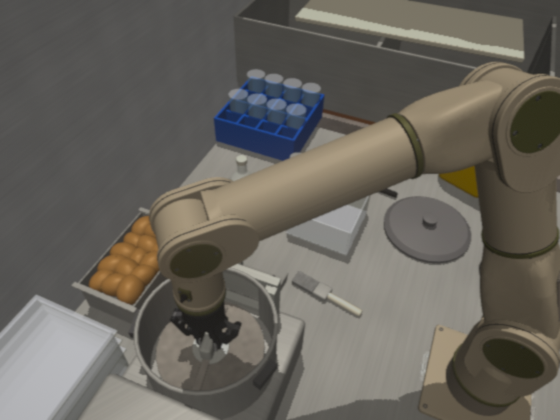

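View pics/s10.png

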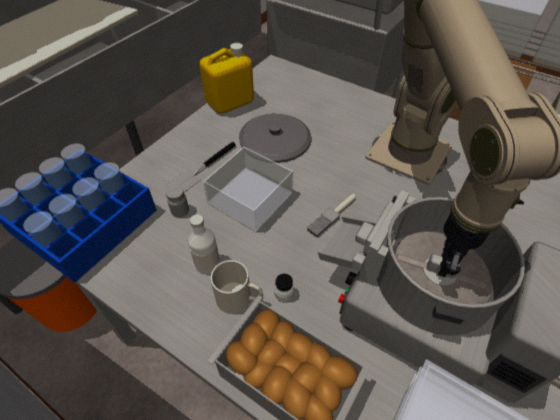

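View pics/w10.png

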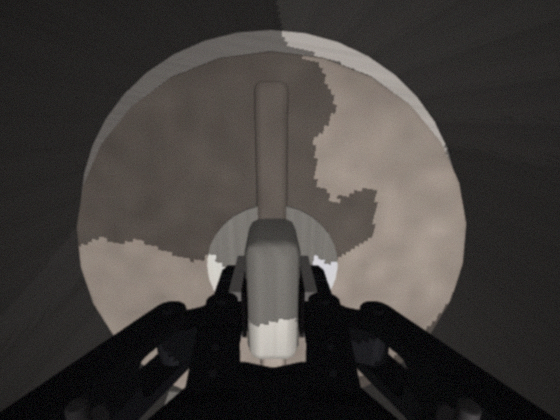

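Emit:
{"name": "servo_tool", "arguments": {
  "motion": [
    [[0,0.01,0.08,0,0,0],[0,0.01,0.1,0,0,0],[0,0,0.1,0,0,0]]
  ]
}}

```text
clock: 16.9
position: [0.5457, 0.2421, 0.3683]
ee_rot: [0.996, 0.094, 0.007, 0.003]
ft_force: [-19.1, -16.7, 43.3]
grip_width: 0.26
```

```bash
python3 - <<'E'
from h import *
for i in range(4):
  o,p,M=tool(); print(round(o["clock"],2),np.round(p,4),np.round(o["ft_force"],1)); cams.camera("side")
E
```

```text
16.9 [0.5457 0.2421 0.3683] [-19.1 -16.7  43.3]
16.95 [0.5456 0.2421 0.3683] [-18.9 -14.6  42.1]
17.0 [0.5457 0.2421 0.3683] [-19.8 -14.   41.3]
17.05 [0.5457 0.2421 0.3683] [-18.6 -13.7  41.1]
```

Everything is steady: about 41 N net upward on the tool, and the height matches home. The door is shut in the scene view and the tub and bystanders are where they were. I'm handing in.

```bash
python3 - <<'E'
from h import *
o,p,M=tool(); print(p,M[:2,2],o["ft_force"],o["joint_velocities"].max())
print(order.hand_in())
E
```

```text
[0.54566385 0.24206795 0.36829558] [ 0.01414772 -0.00516233] [-20.1342752  -13.80447175  41.09273071] 0.01157493326245037
the job is handed in; nothing more can be done
None
```

The door is shut on its catch and the plate is keyed into the hub. The arm is still gripping the plate and pressing it down. I handed the job in at about 17 s of the 72 s; no verdict is reported.

**Door:** I pushed it along its hinge arc until it met a hard stop at about 30 N. It stayed shut in every later picture.

**Plate:** I gripped it at 100 N, lifted it off the tub and turned it about 45° to match the keyways, measured at 101° in the wrist picture. The keys went in on the way down without searching. It then stopped against the hub.

**Last checks before handing in:**
- **Height:** the flange was at 0.3683 m; I had worked out 0.3686 m for fully home. This assumes the plate did not slip in the grip, and the wrist pictures before and after look the same.
- **Angle:** about 100.8° from the arm's pose, against 101° for the keyways.
- **Tilt:** the tool is about 0.015 rad off vertical; the limit for the plate is 0.05.
- **Push:** about 41 N upward on the tool, steady while the arm held still.
- **Side load:** about 24 N sideways on the shaft remained. I tried to relieve it but did not remove it.
- **Surroundings:** the tub and the bystanders I could see looked unmoved in the last pictures; I did not measure them.

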